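# Open the touch-latch flap of the wide caddy

### The job

Open the wide bamboo caddy: press the near part of its flush flap down until the touch latch clicks, let it spring ajar, then catch its free edge with the fingertips and follow it up and over until it is fully back and stays open by itself. Leave the narrow caddy shut and do not disturb the mug.

Things in the scene. Friction and masses are not known exactly. Their poses are not given: they have to be found in the camera images.
- wide: wide bamboo caddy, fixed: 130 (x) x 170 (y) x 85 mm high (narrow one: y 100 mm; places may swap). Origin: centre of its underside; +x from its near to its hinge side. Flush flap in an 8 mm rim, no handle, 107 x 150 x 8 mm, top at z 85 mm, hinge along y at x 55, z 85 mm, free edge at x -52 mm. Steel disc, 18 mm wide, at x -25, y 0 mm: press here. Latch parts hang below the flap at y 58 mm only.
- wide_flap (a joint): flap angle, rad: 0 latched, negative pressed in: clicks at -0.045 (4 mm down at the disc, 4 N), bottoms at -0.13 (10 mm). Then, as you let up, it springs to 0.8 and rests there, free edge 75 mm above the rim. Push its smooth (lacquered) free edge on with 2 to 5 N; let go below 1.3 it drops back to 0.8, beyond 1.4 it stays; stop at 1.83, leaning back past upright. It does not latch again.
- narrow_flap (a joint): angle of the narrow caddy's flap, rad, same meaning: 0 flush and latched. It must stay shut.
- mug: a small mug, 63 mm across and 49 mm high (88 mm with its handle), loose on the worktop, 0.12 m or so in front of the narrow caddy's centre; the origin is the centre of its underside.

How it is judged (in metres and radians):
On the way, in this order (a step that is already met when the one before it is completed fails the run):
1. the wide caddy's flap is pressed in past the click (value of joint wide_flap below -0.03 rad).
2. the flap has sprung ajar (value of joint wide_flap above 0.5 rad), for 0.1 s.
At the end, for the whole second after the job is handed in: The wide caddy's flap stands fully back by itself, at rest (beyond 1.5 rad, 86 degrees; its stop is at 105 degrees); the narrow caddy's flap is shut (below 0.1 rad) and the mug is within 30 mm of where it stood (value of joint wide_flap above 1.5 rad and velocity of joint wide_flap between -0.1 and 0.1 rad/s and value of joint narrow_flap below 0.1 rad and distance of mug from where it was at the start of the episode below 0.03 m); the robot touches nothing.
It fails at once if the narrow caddy's flap sprang open (value of joint narrow_flap above 0.15 rad).
It fails at once if the mug was knocked about (distance of mug from where it was at the start of the episode above 0.03 m or angle between mug's own z axis and vertical above 0.5 rad).
It also fails if it takes over 38 s, if anything falls off the work surface, if the arm or the gripper's body presses on something with over 40 N, if the wrist force passes 120 N, or if a joint passes its speed limit or range.

### The arm

A 6-joint arm with a two-finger parallel gripper is mounted at the origin on a cart in front of the work surface, level with it; the furniture and walls round the work are solid. World frame = base frame: x ahead of the robot, y to its left, z up, the work surface at z = 0. Lengths are in mm, angles in rad, forces in N, time in s.
With the tool pointing down it reaches from about 350 to 975 mm from the base axis. Payload 7.1 kg.
Tool frame: the origin (TCP) lies at the very end of the fingers, on their centre line; the grasp point (between the pads) lies 19 mm behind it; z points along the fingers, y is the line along which they close (so a half turn about z gives the same grasp; the last joint's range is limited). The gripper opens to 88 mm and grips with 3 to 60 N. Pads are 20 mm wide; open, the fingers measure 115 mm over their backs; the gripper's body (75 mm by 178 mm) begins 61 mm behind the grasp point.
Start: joints at [-1.151, 0.423, 1.63, -0, 1.089, -0.019], TCP at [265.548, -565.764, 222.675] pointing down, gripper open.
Joint ranges: [-3, 3], [-0.9, 2.11], [0.09, 2.58], [-1.31, 4.45], [0.11, 2.69], [-2.54, 2.54]. Speed limits (rad/s): [2.39, 2.39, 3.01, 3.14, 3.14, 3.14].

### API

Orientations are given as a rotation vector (axis times angle).
In Python, from workcell import * gives the robot as it stands.
- The arm moves only by the tool step_arm, never from a script. Its argument "deltas" is a list of rows, each a list of 3 entries, a list of its own where there are three numbers: the shift along the tool's x, y, z in units of 300 mm (1.0 is 300 mm), then the turn, a rotation vector about the tool's x, y, z in units of 1.5 rad (1.0 is 1.5 rad), then the gripper command: -1 is shut, 1 is fully open, values between are in proportion. In form: [[[dx, dy, dz], [rx, ry, rz], gripper], ...]. A call has 1 to 20 rows; each row is the pose to reach, as a shift and turn from the pose commanded when the call began, along the tool's axes at that moment; what a row does not reach only later rows make up. A row lasts 1/12 s, in which the tool goes at most 41.7 mm and 7.16 degrees, less where a joint would pass 70% of its speed; a pose out of reach is approached as far as the arm can. A call with a number of a shift or a turn outside -1 to 1 is refused whole. A call with a gripper value outside its range is refused whole. The fingers move at their own pace and stop on an object; the grip force is fixed at half the most. Time passes only in rows, so rows that repeat a pose let the fingers close. It gives the time, the measured TCP pose, the force, the opening and the grip force at its end, in the units of the state.
- get_obs(): the state, without advancing time (a new reading comes with each control period).
- get_image(name): name is "side" or "top" or "wrist"; returns a dict with "pixels" (420x560x3 uint8, red, green, blue), "fx", "fy", "cx", "cy" (pixels), "T" (4x4, takes a point from camera to world coordinates). Camera axes: x right, y down, z forward; pixel columns grow to the right and rows downward; lengths in mm; the calibration is good to about 2 mm. A picture is of the moment at which its call begins. There is no depth.
- close_job(): hands the job in; it is judged then, once.
The state is a dict: "t": time; "qpos": joint angles; "qvel": joint speeds; "joint_torque": joint torques, N m; "ee_pos": TCP position; "orientation": TCP orientation; "ft_force": force on the tool from outside, world axes, zero at the start; "moment": the same for the moment, N m; "width": finger opening in mm; "grasp_force": force on a finger pad.
Only numpy, scipy, OpenCV 4.12 (cv2) and the standard library are available. Lean on these libraries where they do the work, as an engineer would, in place of code of your own. Each camera call takes 0.05 s, during which the arm holds its last target. There are 200 camera calls.

## Working session

There is one attempt and no reset: what is moved stays moved. The work goes in short steps, Python scripts to look and compute and a tool call to move; the robot and the scene stay as the last step left them, time stands still between calls to the robot, and variables do not carry over. Pictures are saved under pics/ and viewed, at most 10 in all, crops included, and the job is handed in when it is done.

Besides the shell and the picture viewer there is one more tool, called after "Emit:" by a JSON object that holds its "op" and its "data". step_arm: Moves the arm, as the interface text tells. Its arguments: {"type":"object","properties":{"deltas":{"type":"array","items":{"type":"array"}}},"required":["deltas"]}

```bash
mkdir -p pics
python3 - <<'E'
from workcell import *
import cv2,numpy as np
for n in("top","side"):
    i=get_image(n);cv2.imwrite(f"pics/{n}0.png",i["pixels"][:,:,::-1]);print(n,i["fx"],i["fy"],i["cx"],i["cy"],np.round(i["T"],3).tolist())
o=get_obs();print(o)
E
```

```text
top 411.3234567088391 411.3234567088391 281.18192134204907 212.50318057707528 [[0.015, -0.994, 0.109, 465.321], [-1.0, -0.016, -0.009, -91.304], [0.011, -0.109, -0.994, 916.257], [0.0, 0.0, 0.0, 1.0]]
side 439.8890238911333 439.8890238911333 276.0877198646826 207.69173211931516 [[0.997, 0.067, -0.048, 569.5], [0.079, -0.624, 0.777, -772.444], [0.022, -0.779, -0.627, 616.436], [0.0, 0.0, 0.0, 1.0]]
{'t': 0.1, 'qpos': array([-1.15101104e+00,  4.23759378e-01,  1.63057311e+00,  5.39472619e-06,
        1.08857897e+00, -1.90304099e-02]), 'qvel': array([-0.0003123 , -0.00239219, -0.00371084, -0.00040845,  0.00167653,
        0.00168745]), 'joint_torque': array([-1.55100338e-04, -5.45612133e+01, -2.74327415e+01,  6.44692685e-02,
        1.88122108e-02, -1.24675984e-05]), 'ee_pos': array([ 265.35602501, -565.34722321,  221.99847096]), 'orientation': array([-3.06501616e+00, -6.83487655e-01,  4.04802629e-04]), 'ft_force': array([-0.967242  ,  0.33773332, -0.9773242 ]), 'moment': array([-0.00740368,  0.02359819,  0.02076686]), 'grasp_force': 0.0, 'width': 88.074035724776}
```

View pics/top0.png

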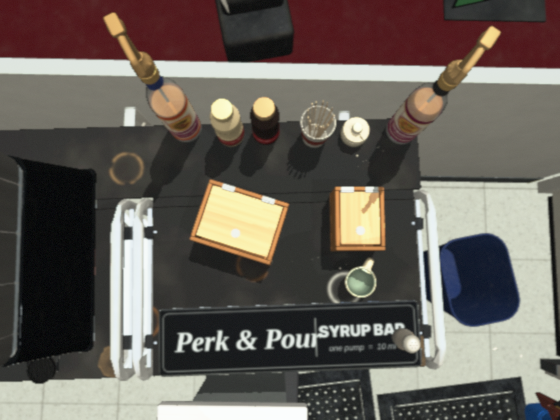

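View pics/side0.png

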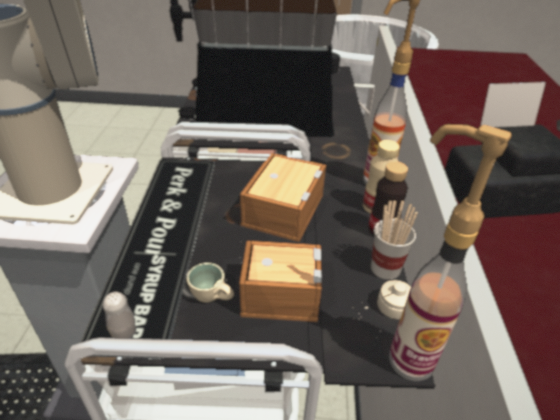

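The wide caddy is at the left in the top view, with its corners at about (210,182), (288,205), (271,265) and (191,238) and the disc near (235,233). The narrow caddy is at (358,218) and the mug at (361,281). I'll enlarge the wide caddy.

Run:
```python
import cv2
a=cv2.imread("pics/top0.png")[170:280,180:310]
cv2.imwrite("pics/crop.png",cv2.resize(a,None,fx=5,fy=5,interpolation=cv2.INTER_CUBIC))
```

```text
(no output)
```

View pics/crop.png

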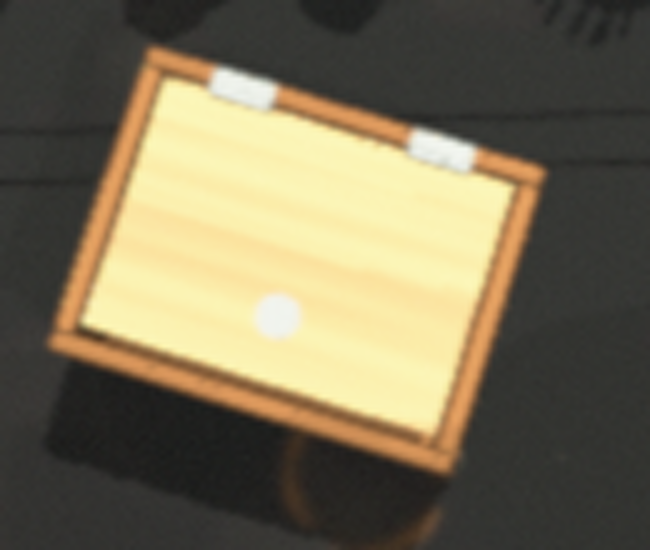

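Rim corners in the full picture are about (210,179.6), (289,205), (270,264) and (190,238.6), with the disc at (235.6,233.2).

```bash
cat > h.py <<'E'
from workcell import *
import numpy as np
from scipy.spatial.transform import Rotation as R
def px(im,u,v,z):
    d=im["T"][:3,:3]@[(u-im["cx"])/im["fx"],(v-im["cy"])/im["fy"],1];c=im["T"][:3,3]
    return c+d*(z-c[2])/d[2]
E
python3 - <<'E'
from h import *
im=get_image("top")
C=[px(im,180+x/5,170+y/5,85) for x,y in((150,48),(545,175),(450,470),(50,343))]
D=px(im,180+278/5,170+316/5,85);c=np.mean(C,0)
print(np.round(C),np.round(D),c)
TL,TR,BR,BL=C
ax=(TL+TR-BL-BR);ay=TL+BL-TR-BR
for a in(ax,ay):print(np.linalg.norm(a)/2,np.arctan2(a[1],a[0]))
yaw=np.mean([np.arctan2(ax[1],ax[0]),np.arctan2(-ay[0],ay[1])])
X=np.array([np.cos(yaw),np.sin(yaw),0]);print(yaw,X,"disc from c",(D-c)@X,(D-c)@[-X[1],X[0],0])
o=get_obs();T=R.from_rotvec(o["orientation"]);print(np.round(T.as_matrix(),3),o["ee_pos"])
Y=np.array([-X[1],X[0],0])
for s in(1,-1):
  G=R.from_matrix(np.c_[s*X,-s*Y,[0,0,-1]]);print(s,(T.inv()*G).as_rotvec()/1.5)
t=D+[0,0,95];print("shift",T.inv().apply(t-o["ee_pos"])/300)
print("mug",px(im,361,283,30),"bottles",px(im,185,140,0),px(im,172,100,150),px(im,225,108,120))
E
```

```text
[[ 622.   48.   85.]
 [ 572. -115.   85.]
 [ 452.  -78.   85.]
 [ 501.   84.   85.]] [513.  -7.  85.] [536.79746208 -15.20947947  85.        ]
125.91188048128048 -0.2932681849389526
169.4760263912182 1.2766009912733596
-0.29373176023024483 [ 0.9571701  -0.28952616  0.        ] disc from c -24.99459726788205 0.526614703021385
[[ 0.905  0.425 -0.   ]
 [ 0.425 -0.905  0.001]
 [ 0.    -0.001 -1.   ]] [ 265.39706712 -565.39799191  222.11097128]
1 [-7.27392262e-04  2.45008530e-04  4.88320890e-01]
-1 [-3.09070331e-04 -9.17581797e-04 -1.60607395e+00]
shift [ 1.5372833  -1.33280597  0.14194066]
mug [ 414.03813344 -271.77946355   30.        ] bottles [728.62406235 121.94553999   0.        ] [764.07531094 115.16774895 150.        ] [761.17347907  16.84205817 120.        ]
```

Emit:
{"op": "step_arm", "data": {"deltas": [[[0.1,-0.09,0],[0,0,0.05],-1],[[0.2,-0.17,0],[0,0,0.1],-1],[[0.3,-0.26,0],[0,0,0.15],-1],[[0.4,-0.35,0],[0,0,0.2],-1],[[0.5,-0.43,0],[0,0,0.25],-1],[[0.6,-0.52,0],[0,0,0.31],-1],[[0.7,-0.61,0],[0,0,0.37],-1],[[0.8,-0.69,0],[0,0,0.43],-1],[[0.9,-0.78,0],[0,0,0.488],-1],[[1.0,-0.87,0],[0,0,0.488],-1],[[1.0,-0.87,0],[0,0,0.488],-1],[[1.0,-0.87,0],[0,0,0.488],-1]]}}

```text
t: 1.15
ee_pos: [426.8, -200.2, 222.6]
orientation: [3.109, -0.452, -0.0]
ft_force: [-0.2, -0.4, -0.3]
width: 11.5
grasp_force: 0.0
```

```bash
cat >> h.py <<'E'
D=np.array([513.,-7,85])
yaw=-.2937
X=np.array([np.cos(yaw),np.sin(yaw),0]);Y=np.array([-X[1],X[0],0])
G=R.from_matrix(np.c_[X,-Y,[0,0,-1]])
def rep(t):
    o=get_obs();T=R.from_rotvec(o["orientation"])
    print(o["t"],o["ee_pos"],o["ft_force"],o["width"],o["qpos"]);print("shift",T.inv().apply(t-o["ee_pos"])/300,"turn",(T.inv()*G).as_rotvec()/1.5)
E
python3 -c "
from h import *
rep(D+[0,0,20])"
```

```text
1.15 [ 426.78810516 -200.23416716  222.6393938 ] [-0.21015977 -0.42058078 -0.27890659] 11.487963103791571 [-4.63856093e-01  1.96378073e-01  1.95947220e+00 -1.20798862e-04
  9.85900175e-01  1.39556988e+00]
shift [ 0.09226038 -0.69928947  0.39206526] turn [4.80666060e-05 1.15172100e-04 3.42470383e-03]
```

Emit:
{"op": "step_arm", "data": {"deltas": [[[0.015,-0.12,0],[0,0,0],-1],[[0.03,-0.24,0],[0,0,0],-1],[[0.045,-0.36,0.05],[0,0,0],-1],[[0.06,-0.48,0.12],[0,0,0.003],-1],[[0.075,-0.59,0.2],[0,0,0.003],-1],[[0.092,-0.7,0.27],[0,0,0.003],-1],[[0.092,-0.7,0.33],[0,0,0.003],-1],[[0.092,-0.7,0.35],[0,0,0.003],-1],[[0.092,-0.7,0.35],[0,0,0.003],-1]]}}

```text
t: 1.9
ee_pos: [512.0, -10.0, 116.0]
orientation: [3.106, -0.467, -0.006]
ft_force: [-0.4, -1.1, -0.3]
width: 0.5
grasp_force: 0.0
```

```bash
python3 -c "
from h import *
import cv2
rep(D)
cv2.imwrite('pics/side1.png',get_image('side')['pixels'][:,:,::-1])"
```

```text
1.9 [511.98803626 -10.02634356 116.00838279] [-0.42311002 -1.05680847 -0.26616229] 0.49890916721483897 [-4.26357141e-02  4.20014918e-01  1.94748093e+00 -4.36499923e-04
  7.78069753e-01  1.82674088e+00]
shift [ 0.00064907 -0.01076814  0.10334564] turn [ 0.0008616   0.00251286 -0.00304583]
```

View pics/side1.png

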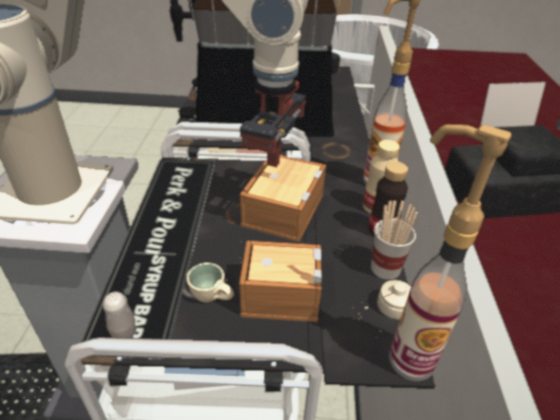

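The side view shows the closed fingertips just above the disc, around (273,163), and clear of the bottles. I'll press next.

Emit:
{"op": "step_arm", "data": {"deltas": [[[0,-0.005,0.05],[0,0,0],-1],[[0,-0.01,0.09],[0,0,0],-1],[[0,-0.01,0.105],[0,0,0],-1],[[0,-0.01,0.115],[0,0,0],-1],[[0,-0.01,0.124],[0,0,0],-1],[[0,-0.01,0.124],[0,0,0],-1]]}}

```text
t: 2.45
ee_pos: [514.6, -7.1, 81.4]
orientation: [3.106, -0.468, 0.002]
ft_force: [-1.1, -0.5, 2.4]
width: 0.6
grasp_force: 1.3
```

Emit:
{"op": "step_arm", "data": {"deltas": [[[0,0,0.007],[0,0,0],-1],[[0,0,0.013],[0,0,0],-1],[[0,0,0.013],[0,0,0],-1]]}}

```text
t: 2.7
ee_pos: [515.0, -6.4, 77.1]
orientation: [-3.107, 0.466, -0.003]
ft_force: [0.6, -1.2, 4.5]
width: 0.6
grasp_force: 1.8
```

Emit:
{"op": "step_arm", "data": {"deltas": [[[0,0,-0.03],[0,0,0],-1],[[0,0,-0.1],[0,0,0],-1],[[-0.02,0,-0.2],[0,0,0],-1],[[-0.06,0,-0.3],[0,0,0],-1],[[-0.12,0,-0.36],[0,0,0],-1],[[-0.18,0,-0.36],[0,0,0],-1],[[-0.18,0,-0.36],[0,0,0],-1],[[-0.18,0,-0.36],[0,0,0],-1]]}}

```text
t: 3.37
ee_pos: [462.3, 10.0, 185.2]
orientation: [-3.107, 0.465, -0.001]
ft_force: [1.0, 0.5, -0.5]
width: 0.0
grasp_force: 0.0
```

```bash
python3 -c "
from h import *
import cv2
rep(D-X*45+[0,0,55])
cv2.imwrite('pics/side2.png',cv2.resize(get_image('side')['pixels'][80:260,160:400,::-1],None,fx=3,fy=3))"
```

```text
3.3667 [462.32310851   9.98134041 185.15067469] [ 0.95143864  0.49621628 -0.47234888] 0.03454433706490443 [-4.21611181e-03  2.38913815e-01  2.01050455e+00  1.26403144e-04
  8.91514429e-01  1.86348739e+00]
shift [0.0280027  0.00522867 0.15051769] turn [-0.00018907 -0.00040258 -0.00219104]
```

View pics/side2.png

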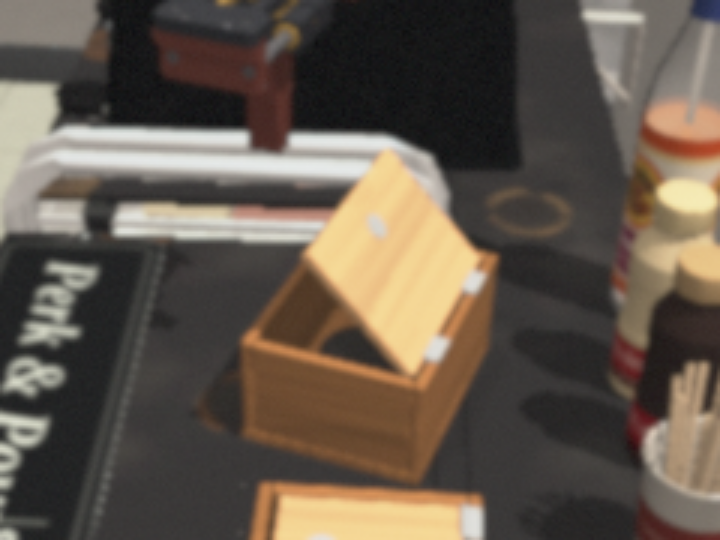

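The flap is ajar: its free edge runs from about (310,250) to (385,155) in the crop, and the fingers are in front of it. I'll go down and then push the edge.

Emit:
{"op": "step_arm", "data": {"deltas": [[[0,0.005,0.1],[0,0,0],-1],[[0,0.005,0.17],[0,0,0],-1],[[0.05,0.005,0.17],[0,0,0],-1],[[0.1,0.005,0.17],[0,0,0],-1],[[0.14,0.005,0.17],[0,0,0],-1],[[0.17,0.005,0.17],[0,0,0],-1],[[0.2,0.005,0.16],[0,0,0],-1],[[0.23,0.005,0.16],[0,0,0],-1],[[0.26,0.005,0.15],[0,0,0],-1],[[0.26,0.005,0.15],[0,0,0],-1]]}}

```text
t: 4.25
ee_pos: [539.6, -15.2, 140.4]
orientation: [-3.107, 0.466, -0.005]
ft_force: [-0.5, 0.5, -0.1]
width: 0.3
grasp_force: 0.0
```

```bash
python3 -c "
from h import *
import cv2
rep(D+X*70+[0,0,60])
cv2.imwrite('pics/side3.png',cv2.resize(get_image('side')['pixels'][80:260,160:400,::-1],None,fx=3,fy=3))"
```

```text
4.25 [539.59800484 -15.19519509 140.38572457] [-0.51097795  0.53950785 -0.08052461] 0.32614341204979225 [-5.01108326e-02  4.12113553e-01  1.87972594e+00 -2.05855610e-04
  8.46265072e-01  1.81887163e+00]
shift [ 0.1406099  -0.001103   -0.01489945] turn [-0.00046609 -0.00228053 -0.00289998]
```

View pics/side3.png

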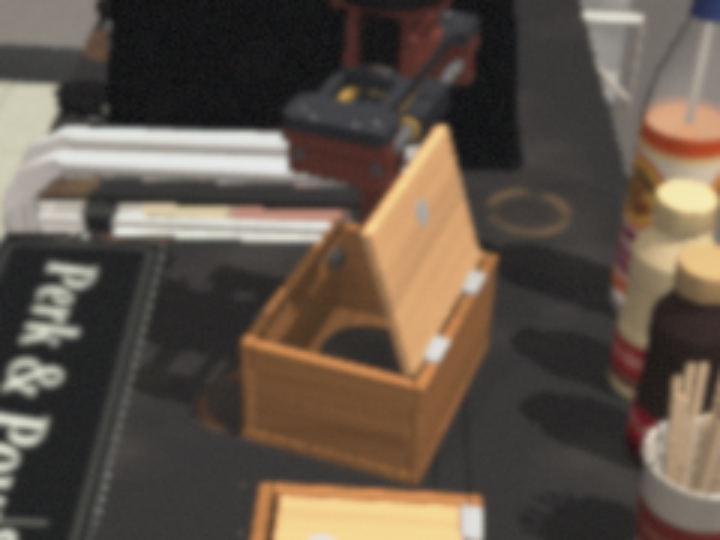

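The flap is up at about 1.1 rad and following the fingers. I'll continue.

Emit:
{"op": "step_arm", "data": {"deltas": [[[0.03,0,-0.005],[0,0,0],-1],[[0.06,0,-0.01],[0,0,0],-1],[[0.08,0,-0.015],[0,0,0],-1],[[0.1,0,-0.015],[0,0,0],-1],[[0.12,0,-0.015],[0,0,0],-1],[[0.14,0,-0.015],[0,0,0],-1],[[0.14,0,-0.015],[0,0,0],-1]]}}

```text
t: 4.88
ee_pos: [578.2, -27.3, 144.1]
orientation: [-3.107, 0.466, -0.002]
ft_force: [-0.1, 0.2, -0.0]
width: 0.6
grasp_force: 0.0
```

```bash
python3 -c "
from h import *
import cv2
rep(D+X*70+[0,0,60])
cv2.imwrite('pics/side4.png',cv2.resize(get_image('side')['pixels'][80:260,160:400,::-1],None,fx=3,fy=3))"
```

```text
4.8833 [578.22850256 -27.25934578 144.12724797] [-0.06794052  0.15086089 -0.00746957] 0.5783423405559162 [-6.76439518e-02  4.57329067e-01  1.78951142e+00 -5.45554699e-05
  8.93607302e-01  1.80110607e+00]
shift [ 0.00566151 -0.00171937 -0.00290243] turn [-0.00014503 -0.00074987 -0.00281303]
```

View pics/side4.png

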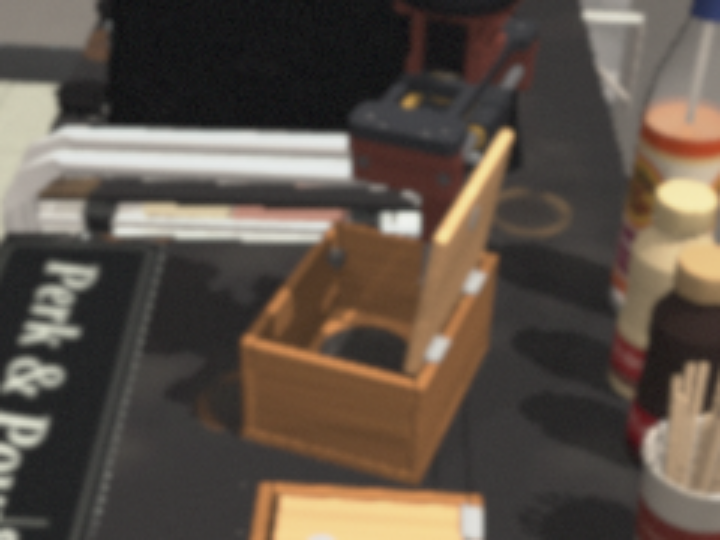

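The flap leans back past upright. I'll back away toward the robot and verify.

Emit:
{"op": "step_arm", "data": {"deltas": [[[-0.05,0,0],[0,0,0],-1],[[-0.15,0,0],[0,0,0],-1],[[-0.27,0,0],[0,0,0],-1],[[-0.38,0,-0.05],[0,0,0],-1],[[-0.45,0,-0.15],[0,0,0],-1],[[-0.5,0,-0.2],[0,0,0],-1],[[-0.5,0,-0.2],[0,0,0],-1],[[-0.5,0,-0.2],[0,0,0],-1],[[-0.5,0,-0.2],[0,0,0],-1],[[-0.5,0,-0.2],[0,0,0],-1],[[-0.5,0,-0.2],[0,0,0],-1]]}}

```text
t: 5.85
ee_pos: [433.7, 16.9, 203.1]
orientation: [3.107, -0.466, -0.002]
ft_force: [-0.1, 0.7, 0.1]
width: 0.5
grasp_force: 0.0
```

```bash
python3 -c "
from h import *
import cv2
cv2.imwrite('pics/side5.png',get_image('side')['pixels'][:,:,::-1])"
```

```text
(no output)
```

View pics/side5.png

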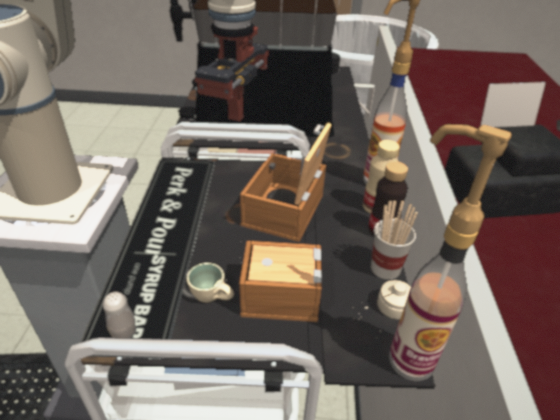

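The wide flap stands back on its own, with its top edge near (328,128). The narrow caddy is shut, the mug is still at (207,282), and the arm is clear.

```bash
python3 -c "
from workcell import *
print(close_job())"
```

```text
the job is handed in; nothing more can be done
None
```

I opened the wide caddy's flap and handed the job in at about 6 s of the 38 s allowed; the last picture shows it leaning back by itself, the narrow caddy shut and the mug where it stood, but no verdict came back.

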